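# Put the teaspoon away in the push-button cutlery box

### The arm

A 6-joint arm with a two-finger parallel gripper is mounted at the origin on a cart in front of the work surface, level with it; the furniture and walls round the work are solid. World frame = base frame: x ahead of the robot, y to its left, z up, the work surface at z = 0. Lengths are in m, angles in rad, forces in N, time in s.
With the tool pointing down it reaches from about 0.25 to 0.725 m from the base axis. Payload 4 kg.
Tool frame: the origin (TCP) lies midway between the tips of the shut fingers; the grasp point (between the pads) lies 19 mm behind it; z points along the fingers, y is the line along which they close (so a half turn about z gives the same grasp; the last joint's range is limited). The gripper opens to 85 mm and grips with 20 to 120 N. Pads are 22 mm wide; open, the fingers measure 114 mm over their backs; the gripper's body (76 mm by 85 mm) begins 54 mm behind the grasp point. The pads swing forward as they close: fully open they stand 13 mm farther back than shut.
Start: joints at [1.231, 0.241, 0.005, 1.335, 0, 1.571], TCP at [0.167, 0.471, 0.231] pointing down, gripper open.
Joint ranges: [-2.72, 2.72], [-1.05, 1.87], [-1.09, 1.28], [-1.99, 2.15], [-1.42, 1.44], [-3.14, 3.14]. Speed limits (rad/s): [2.79, 2.79, 3.14, 3.14, 3.14, 3.14].

### API

Orientations are given as a unit quaternion [x, y, z, w].
In Python, from workcell import get_obs, camera, job_done, silhouettes gives the robot as it stands. The module is installed in compiled form; this text tells all that it offers.
- The arm moves only by the tool drive_tool, never from a script. Its argument "increments" is a list of rows, each a list of 3 entries, a list of its own where there are three numbers: the shift along the world's x, y, z in mm, then the turn, a rotation vector about the world's x, y, z in degrees, then the opening, from 0 (shut) to 1 (fully open). A call has 1 to 8 rows; each row shifts and turns the commanded pose from where the row before left it; what a row does not reach is not made up. A row lasts 1/12 s, in which the tool goes at most 41.7 mm and 7.16 degrees, less where a joint would pass 70% of its speed; a pose out of reach is approached as far as the arm can. A call is refused whole if a number of a shift passes 41.7 or a number of a turn 7.16, either way. A call with a gripper value outside its range is refused whole. The fingers move at their own pace and stop on an object; the grip force is fixed at half the most. Time passes only in rows, so rows that do not move let the fingers close. It gives the time, the measured TCP pose, the force, the opening and the grip force at its end, in the units of the state.
- get_obs(): the state, without advancing time (a new reading comes with each control period).
- camera(name): name is "side" or "top" or "wrist"; returns a dict with "image" (384x512x3 uint8, red, green, blue), "K" (3x3 intrinsics, pixels), "view" (4x4, takes a point from world to camera coordinates). Camera axes: x right, y down, z forward; pixel columns grow to the right and rows downward; lengths in m; the calibration is good to about 2 mm. A picture is of the moment at which its call begins. There is no depth.
- job_done(): hands the job in; it is judged then, once.
Trained networks look in a picture, given as the dict that the camera call returned (one of the last four; its "shot" number tells which), for a name from the list of things; names that differ only in an ending like _2 or _b are one class to them, and where a whole thing is asked for, a point or a joint stands for the part that bears it (a point fixed in the world has none). Each returns a list of dicts, best first, with "conf" (0 to 1); they miss things now and then, are a little off and sometimes report something else, mostly with a low value. They report only what shows in the picture. A call takes as long as a camera call.
- silhouettes(query, picture): "region" (384x512 bool, what is visible of it) and "bbox" ([left, top, right, bottom] in pixels, round what is visible of it).
The state is a dict: "clock": time; "joint_pos": joint angles; "joint_vel": joint speeds; "tau": joint torques, N m; "eef_pos": TCP position; "tool_rot": TCP orientation; "ft_force": force on the tool from outside, world axes, zero at the start; "ft_torque": the same for the moment, N m; "grip_width": finger opening in m; "grasp_force": force on a finger pad.
Only numpy, scipy, OpenCV 4.12 (cv2) and the standard library are available. Lean on these libraries where they do the work, as an engineer would, in place of code of your own. Each camera call takes 0.05 s, during which the arm holds its last target. There are 200 camera calls.

### The job

Put the teaspoon that lies on the worktop away in the cutlery box. Press the red catch button and keep hold of the sprung lid so that it does not fly open, easing it all the way up to its stop; lay the teaspoon in beside the other one without throwing or dropping it, then bring the lid down gently until the catch clicks and keeps it shut. Do not use force on the box, leave the cake fork where it lies, and disturb nothing else on the worktop.

Things in the scene. Friction and masses are not known exactly. Their poses are not given: they have to be found in the camera images.
- box: White cutlery box, fixed to the worktop, pale wooden lid hinged along its rear, red button in a grey catch housing at its front middle. Origin: centre of its underside; own x axis from the button side to the hinge side, y along its length, z up. Tray 120 (x) by 180 (y) mm, rim 50 mm high. The housing stands in front of it from x = -60 to -91 mm, 44 mm wide, 55 mm high... 
- lid (a joint): Lid angle, rad: 0 shut and caught (0.5 mm of play; can be pressed 1.5 mm lower at the front); grows as the front edge swings up and to the rear; 1.72 at its stop, where it stays. A hinge spring throws it open when the catch lets go (1.5 N at the front edge, 8 rad/s and more if left alone). Shutting: 3 to 7 N at the front edge at the very end, then the catch snaps over by itself. Lid 220 g.
- button (a joint): Travel of the red button, m: 0 out, 0.006 fully down. A spring pushes it out with 1.4 N at rest and 4 N fully down; the catch lets the lid go after about 3 mm of travel. It also dips by itself while the lid's striker passes the catch.
- button_top (a point): Centre of the top face of the red button, 20 (box x) by 30 (box y) mm, 74.5 mm in front of the box's centre; 64 mm above the worktop when out, that is 4.6 mm above the shut lid's top. The lid's front edge starts 12.5 mm behind this point.
- lid_front (a point): Middle of the lid's front edge on its top face (59.4 mm above the worktop when shut); moves with the lid. The lid is a slab 125 mm deep (front to rear), 182 mm wide, 9 mm thick; a steel striker 20 mm wide hangs 12 mm down from its underside, 9 to 15 mm behind the front edge.
- lid_hinge (a point): Middle of the hinge axis, which runs along the box's y axis, 50 mm above the worktop and 64.5 mm behind the box's centre. From it, the lid's top face lies 9.4 mm out and its front edge 126.5 mm away.
- box_floor (a point): Centre of the tray's cork floor, 7 mm above the worktop, straight above the box's origin. Inside the walls the tray measures 110 (box x) by 170 (box y) mm and is 43 mm deep.
- teaspoon: Steel teaspoon with a black handle, 137 mm long, 27 mm wide at its bowl, 12 mm high, 20 g, lying flat on the worktop. Origin: middle of its length, on the underside; x along its length, z up. It and the cake fork change places from start to start.
- teaspoon_in: The other teaspoon (130 mm long, 11 mm high), lying inside the shut box along its length, near the hinge side. Origin: middle of its length, on the underside.
- cake_fork: Cake fork with a black handle, 145 mm long, 20 mm wide, 11 mm high, lying on the worktop; to be left alone. Origin: middle of its length, on the underside; x along its length.
- bowl: Pale bowl with red dots, 150 mm across, 61 mm high, standing behind the box; bystander. Origin: centre of its underside.
- spice_tin: Round pale spice tin, 62 mm across, 25 mm high, standing behind the box; bystander. Origin: centre of its underside.
- timer: Round dark grey kitchen timer, 60 mm across, 25 mm high, standing behind the box at the foot of a tall black dish rack, which fills the space beyond world x = 0.66 to the left of y = -0.02: draw the arm back before swinging left there. Bystander. Origin: centre of its underside.

How it is judged:
On the way, in this order (a step that is already met when the one before it is completed fails the run):
1. the lid has been eased up to its stop and rests there (past 1.6 rad, moving slower than 0.3 rad/s) (value of joint lid above 1.6 rad and velocity of joint lid between -0.3 and 0.3 rad/s), for 0.2 s.
2. the teaspoon lies in the open box, let go and at rest (x of teaspoon in the frame of box between -0.057 and 0.057 m and y of teaspoon in the frame of box between -0.087 and 0.087 m and z of teaspoon in the frame of box between 0 and 0.035 m and value of joint lid above 1.3 rad and contact force between the fingers and teaspoon below 0.05 N and linear speed of teaspoon below 0.03 m/s), for 0.2 s.
At the end, for the whole second after the job is handed in: Lid shut and held by its catch (within 0.02 rad, button out within 1.5 mm); both teaspoons at rest in the tray (centres within its walls, under 35 mm above its underside); fork, bowl, spice tin and timer within 20 mm of where they stood (value of joint lid between -0.02 and 0.02 rad and value of joint button below 0.0015 m and velocity of joint lid below 0.1 rad/s and x of teaspoon in the frame of box between -0.057 and 0.057 m and y of teaspoon in the frame of box between -0.087 and 0.087 m and z of teaspoon in the frame of box between 0 and 0.035 m and x of teaspoon_in in the frame of box between -0.057 and 0.057 m and y of teaspoon_in in the frame of box between -0.087 and 0.087 m and z of teaspoon_in in the frame of box between 0 and 0.035 m and linear speed of teaspoon below 0.03 m/s and distance of each of cake_fork, bowl, spice_tin, timer from where it was at the start of the episode below 0.02 m); the robot touches nothing.
It fails at once if the lid flies open or is slammed (faster than 4 rad/s either way) (velocity of joint lid above 4 rad/s or velocity of joint lid below -4 rad/s).
It fails at once if the robot presses on the box, its lid or its button with more than 40 N (contact force between the arm and box above 40 N).
It fails at once if the teaspoon falls or is thrown (faster than 0.9 m/s with no finger on it) (linear speed of teaspoon above 0.9 m/s and contact force between the fingers and teaspoon below 0.02 N).
It fails at once if the cake fork is moved more than 30 mm (distance of cake_fork from where it was at the start of the episode above 0.03 m).
It fails at once if the bowl, spice tin or timer is pushed away more than 30 mm (distance of any of bowl, spice_tin, timer from where it was at the start of the episode above 0.03 m).
It also fails if it takes over 70 s, if anything falls off the work surface, if the arm or the gripper's body presses on something with over 40 N, if the wrist force passes 120 N, or if a joint passes its speed limit or range.

## Working session

There is one attempt and no reset: what is moved stays moved. The work goes in short steps, Python scripts to look and compute and a tool call to move; the robot and the scene stay as the last step left them, time stands still between calls to the robot, and variables do not carry over. Pictures are saved under pics/ and viewed, at most 10 in all, crops included, and the job is handed in when it is done.

Besides the shell and the picture viewer there is one more tool, called by a JSON object that holds its "fn" and its "kwargs", one argument or row to a line. drive_tool: Moves the arm, as the interface text tells. Its arguments: {"type":"object","properties":{"increments":{"type":"array"}},"required":["increments"]}

```bash
mkdir -p pics
cat > h.py <<'E'
import numpy as np, cv2
from workcell import *
def uv(c,P):
    P=np.atleast_2d(P); q=(c["view"][:3,:3]@P.T).T+c["view"][:3,3]; p=(c["K"]@q.T).T
    return p[:,:2]/p[:,2:]
def at_z(c,p,z):
    R=c["view"][:3,:3];t=c["view"][:3,3]; o=-R.T@t
    d=R.T@np.linalg.inv(c["K"])@np.array([p[0],p[1],1.]); return o+d*(z-o[2])/d[2]
def save(c,n): cv2.imwrite(f"pics/{n}.png",c["image"][:,:,::-1])
E
python3 - <<'E'
from h import *
o=get_obs();print({k:np.round(v,3).tolist() for k,v in o.items()})
ims=[]
for n in("top","side"):
    c=camera(n);ims.append(c["image"]);print(n,c["K"].round(1).tolist(),(-c["view"][:3,:3].T@c["view"][:3,3]).round(3),c["view"][:3,:3].round(2).tolist())
    for q in("box","lid","button","teaspoon","cake_fork","bowl","timer","spice_tin"):
        for s in silhouettes(q,c)[:2]:
            r=s["region"].astype(np.uint8);ys,xs=np.nonzero(r)
            rect=cv2.minAreaRect(np.c_[xs,ys].astype(np.float32))
            print(q,round(s["conf"],2),s["bbox"],len(xs),[at_z(c,p,.006 if q in("teaspoon","cake_fork") else 0.06).round(3)[:2].tolist() for p in cv2.boxPoints(rect)], at_z(c,(xs.mean(),ys.mean()),.06).round(3)[:2])
cv2.imwrite("pics/a.png",np.vstack(ims)[:,:,::-1][:,:] if 0 else cv2.resize(np.hstack(ims)[:,:,::-1],(800,300)))
save({"image":ims[0]},"top0")
E
```

```text
{'clock': 0.0, 'joint_pos': [1.231, 0.241, 0.004, 1.335, 0.0, 1.571], 'joint_vel': [-0.001, -0.002, -0.001, -0.001, -0.0, -0.0], 'tau': [0.001, -37.232, 25.241, 0.017, 0.0, -0.0], 'eef_pos': [0.166, 0.471, 0.23], 'tool_rot': [0.169, 0.986, -0.001, -0.0], 'ft_force': [-0.075, 0.105, 0.448], 'ft_torque': [0.012, 0.013, -0.013], 'grasp_force': 0.0, 'grip_width': 0.085}
top [[356.4, 0.0, 257.1], [0.0, 356.4, 190.2], [0.0, 0.0, 1.0]] [ 0.472 -0.028  1.151] [[-0.0, -1.0, -0.01], [-1.0, 0.0, -0.09], [0.09, 0.01, -1.0]]
box 0.87 [265.4, 183.8, 327.1, 238.9] 2586 [[0.442, -0.038], [0.597, -0.062], [0.568, -0.243], [0.415, -0.216]] [ 0.514 -0.141]
lid 0.67 [264.6, 182.9, 328.3, 233.8] 2386 [[0.468, -0.042], [0.595, -0.061], [0.569, -0.241], [0.443, -0.22]] [ 0.518 -0.142]
button 0.59 [265.3, 183.9, 330.1, 239.8] 2563 [[0.442, -0.038], [0.596, -0.061], [0.569, -0.242], [0.416, -0.217]] [ 0.514 -0.141]
button 0.5 [290.5, 230.6, 298.0, 237.5] 51 [[0.453, -0.12], [0.453, -0.144], [0.435, -0.144], [0.435, -0.119]] [ 0.443 -0.132]
teaspoon 0.76 [161.9, 246.8, 200.1, 257.2] 163 [[0.377, 0.288], [0.4,
[... 795 characters left out ...]
, -0.057], [0.554, -0.279], [0.407, -0.258]] [ 0.505 -0.17 ]
cake_fork 0.85 [213.9, 306.5, 243.8, 350.3] 189 [[0.371, -0.275], [0.387, -0.273], [0.398, -0.387], [0.383, -0.388]] [ 0.379 -0.375]
bowl 0.9 [316.6, 209.6, 373.5, 260.3] 2087 [[0.662, -0.201], [0.82, -0.127], [0.824, -0.292], [0.681, -0.344]] [ 0.743 -0.251]
bowl 0.74 [162.4, 172.3, 172.8, 200.2] 125 [[0.373, 0.222], [0.397, 0.213], [0.37, 0.086], [0.348, 0.094]] [0.376 0.159]
timer 0.73 [301.0, 187.7, 312.6, 199.1] 215 [[0.734, -0.019], [0.778, -0.04], [0.742, -0.099], [0.7, -0.079]] [ 0.739 -0.06 ]
spice_tin 0.78 [320.3, 194.1, 339.9, 213.3] 331 [[0.762, -0.089], [0.817, -0.116], [0.774, -0.179], [0.722, -0.154]] [ 0.768 -0.134]
```

View pics/a.png

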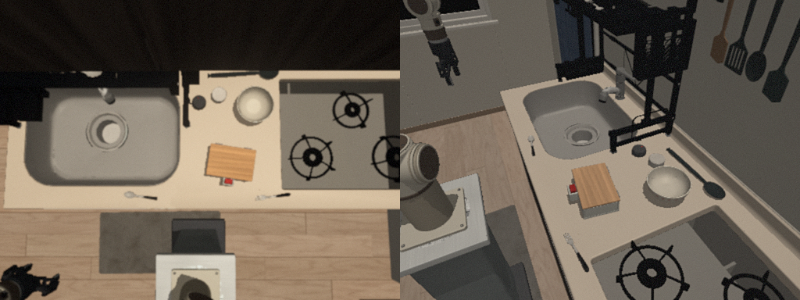

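The pictures show the box right of the sink (side view about 565-620,165-215), with the red catch toward the robot. One utensil lies at top view (140,196) and the other at (272,196). I'll zoom in on both to check which is which, and swing to the box.

Run:
```python
import cv2,numpy as np
i=cv2.imread("pics/top0.png")
f=lambda a:cv2.resize(a,(800,200),interpolation=cv2.INTER_CUBIC)
cv2.imwrite("pics/b.png",np.vstack([f(i[235:270,130:270]),f(i[235:270,255:395]),f(cv2.resize(i[180:245,250:510],None))]))
```

```text
Traceback (most recent call last):
cv2.error: OpenCV(4.12.0) /io/opencv/modules/imgproc/src/resize.cpp:4211: error: (-215:Assertion failed) inv_scale_x > 0 in function 'resize'
```

{"fn": "drive_tool", "kwargs": {
  "increments": [
    [[17, -37.5, 0], [0, 0, -5], 0],
    [[17, -37.5, 0], [0, 0, -5], 0],
    [[17, -37.5, 0], [0, 0, -5], 0],
    [[17, -37.5, 0], [0, 0, -5], 0],
    [[17, -37.5, 0], [0, 0, -5], 0],
    [[17, -37.5, 0], [0, 0, -5], 0],
    [[17, -37.5, 0], [0, 0, -5], 0],
    [[17, -37.5, 0], [0, 0, -5], 0]
  ]
}}

```text
clock: 1.57
eef_pos: [0.303, 0.1697, 0.2316]
tool_rot: [0.497, 0.867, 0.001, 0.0]
ft_force: [1.0, 0.4, 0.2]
grip_width: -0.0
grasp_force: 0.0
```

{"fn": "drive_tool", "kwargs": {
  "increments": [
    [[17, -37.5, 0], [0, 0, -5], 0],
    [[17, -37.5, 0], [0, 0, -5], 0],
    [[17, -37.5, 0], [0, 0, -5], 0],
    [[17, -37.5, 0], [0, 0, -5], 0],
    [[17, -37.5, 0], [0, 0, -5], 0],
    [[17, -37.5, 0], [0, 0, -5], 0],
    [[17, -37.5, 0], [0, 0, -5], 0],
    [[0, 0, 0], [0, 0, 0], 0]
  ]
}}

```text
clock: 2.23
eef_pos: [0.4243, -0.0971, 0.2312]
tool_rot: [0.738, 0.675, -0.0, 0.002]
ft_force: [0.5, 0.3, -0.2]
grip_width: -0.0001
grasp_force: 0.0
```

Run:
```python
from h import *
c=camera("wrist");print((-c["view"][:3,:3].T@c["view"][:3,3]).round(3),c["view"][2,:3].round(3))
for q in("lid","button"):
  for s in silhouettes(q,c)[:2]:
    r=s["region"].astype(np.uint8);ys,xs=np.nonzero(r)
    rect=cv2.minAreaRect(np.c_[xs,ys].astype(np.float32))
    z=.0594 if q=="lid" else .064
    print(q,round(s["conf"],2),s["bbox"],len(xs),[at_z(c,p,z).round(4)[:2].tolist() for p in cv2.boxPoints(rect)], at_z(c,(xs.mean(),ys.mean()),z).round(4)[:2])
i=cv2.imread("pics/top0.png")
f=lambda a:cv2.resize(a,(600,150),interpolation=cv2.INTER_CUBIC)
save(c,"w0")
cv2.imwrite("pics/b.png",np.vstack([f(i[235:270,130:270]),f(i[235:270,255:395]),cv2.resize(c["image"][:,:,::-1],(600,300),interpolation=cv2.INTER_AREA)]))
```

```text
[ 0.43  -0.023  0.374] [-0.022 -0.286 -0.958]
lid 0.69 [284.9, 114.5, 422.0, 280.4] 18681 [[0.4431, -0.217], [0.4698, -0.0367], [0.5914, -0.0585], [0.5856, -0.2452]] [ 0.5195 -0.1279]
lid 0.41 [260.4, 112.7, 422.1, 284.5] 20776 [[0.4089, -0.2093], [0.4435, -0.0291], [0.5926, -0.0583], [0.5835, -0.2473]] [ 0.5138 -0.1265]
button 0.6 [267.9, 189.8, 290.8, 212.9] 533 [[0.4319, -0.1386], [0.4368, -0.1074], [0.4565, -0.1109], [0.4521, -0.1422]] [ 0.4441 -0.1244]
```

View pics/b.png

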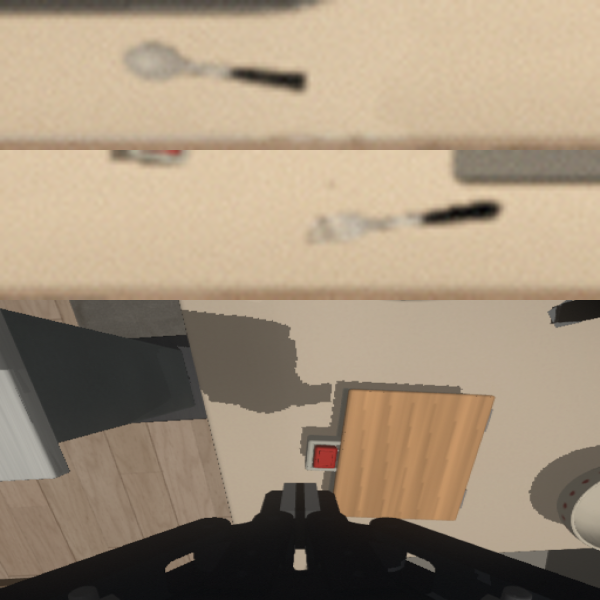

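The utensil on the left is the spoon (its bowl is at the crop's left end), and the fork is on the right. In the wrist view the red button sits just in front of the lid, at about (325,457) in the stacked picture. Both views put the lid's front middle near (0.456, -0.128), with the box turned -8.4°.

{"fn": "drive_tool", "kwargs": {
  "increments": [
    [[10, -10, -25], [0, 0, -1.1], 0.3],
    [[10, -10, -30], [0, 0, -1.1], 0.3],
    [[10.5, -11, -30], [0, 0, -1.1], 0.3],
    [[0, 0, -30], [0, 0, 0], 0.3],
    [[0, 0, -25], [0, 0, 0], 0.3],
    [[0, 0, 0], [0, 0, 0], 0.3]
  ]
}}

```text
clock: 2.88
eef_pos: [0.4477, -0.1192, 0.0869]
tool_rot: [0.752, 0.659, -0.003, -0.004]
ft_force: [-0.9, 0.0, -0.5]
grip_width: 0.0257
grasp_force: 0.0
```

Run:
```python
from h import *
c=camera("wrist");print({k:np.round(v,4).tolist() for k,v in get_obs().items() if k in("eef_pos","tool_rot","grip_width","ft_force")})
for q in("button",):
  for s in silhouettes(q,c)[:2]:
    r=s["region"].astype(np.uint8);ys,xs=np.nonzero(r)
    rect=cv2.minAreaRect(np.c_[xs,ys].astype(np.float32))
    print(q,round(s["conf"],2),s["bbox"],[at_z(c,p,.064).round(4)[:2].tolist() for p in cv2.boxPoints(rect)])
save(c,"w1")
```

```text
{'eef_pos': [0.4493, -0.1197, 0.0894], 'tool_rot': [0.7523, 0.6588, -0.0018, -0.0029], 'ft_force': [-0.4831, -0.0846, -0.3841], 'grip_width': 0.0256}
button 0.87 [236.3, 220.0, 274.0, 271.3] [[0.4379, -0.1074], [0.4565, -0.1098], [0.4526, -0.142], [0.4331, -0.1395]]
```

View pics/w1.png

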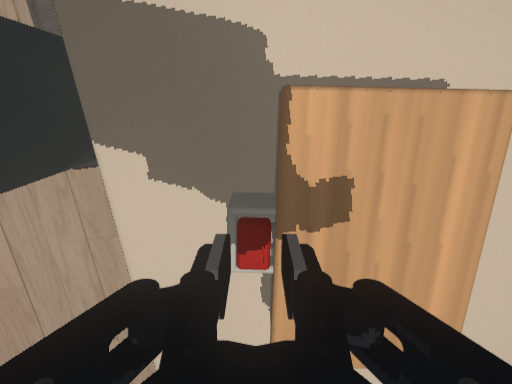

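The open fingers straddle the button: tips at about (222,250) and (292,250), button centre (254,243), lid edge at column 275. I need to go about 7 mm further and 8 mm right so that the front finger sits over the button and the rear one over the lid.

{"fn": "drive_tool", "kwargs": {
  "increments": [
    [[4, -4, -4], [0, 0, 0], 0.3],
    [[4, -4, -4], [0, 0, 0], 0.3],
    [[0, -1, -4], [0, 0, 0], 0.3],
    [[0, 0, -4], [0, 0, 0], 0.3],
    [[0, 0, 0], [0, 0, 0], 0.3],
    [[0, 0, 0], [0, 0, 0], 0.3]
  ]
}}

```text
clock: 3.48
eef_pos: [0.4598, -0.1311, 0.0752]
tool_rot: [0.753, 0.657, -0.0, -0.0]
ft_force: [1.0, -0.2, -0.1]
grip_width: 0.0258
grasp_force: 0.0
```

```bash
python3 -c "
from h import *
print({k:np.round(v,4).tolist() for k,v in get_obs().items() if k in('eef_pos','tool_rot','grip_width','ft_force')})"
```

```text
{'eef_pos': [0.4598, -0.1311, 0.0752], 'tool_rot': [0.7535, 0.6575, -0.0001, -0.0003], 'ft_force': [1.045, -0.1752, -0.0955], 'grip_width': 0.0258}
```

{"fn": "drive_tool", "kwargs": {
  "increments": [
    [[-3, 3, -4], [0, 0, 0], 0.3],
    [[0, 0, -4], [0, 0, 0], 0.3],
    [[0, 0, -1], [0, 0, 0], 0.3],
    [[0, 0, 0], [0, 0, 0], 0.3],
    [[0, 0, 0], [0, 0, 0], 0.3]
  ]
}}

```text
clock: 3.9
eef_pos: [0.4571, -0.128, 0.0662]
tool_rot: [0.753, 0.658, -0.0, -0.0]
ft_force: [-1.0, -0.1, 0.5]
grip_width: 0.0256
grasp_force: 0.0
```

{"fn": "drive_tool", "kwargs": {
  "increments": [
    [[0, 0, -2], [0, 0, 0], 0.3],
    [[0, 0, 0], [0, 0, 0], 0.3],
    [[0, 0, 0], [0, 0, 0], 0.3]
  ]
}}

```text
clock: 4.15
eef_pos: [0.4572, -0.1281, 0.0643]
tool_rot: [0.753, 0.658, 0.0, -0.0]
ft_force: [-0.7, 1.0, 0.3]
grip_width: 0.0255
grasp_force: 0.0
```

{"fn": "drive_tool", "kwargs": {
  "increments": [
    [[0, 0, -2], [0, 0, 0], 0.3],
    [[0, 0, 0], [0, 0, 0], 0.3],
    [[0, 0, 0], [0, 0, 0], 0.3]
  ]
}}

```text
clock: 4.4
eef_pos: [0.4574, -0.1282, 0.0625]
tool_rot: [0.753, 0.658, 0.0, 0.0]
ft_force: [-0.7, -0.5, 1.4]
grip_width: 0.0254
grasp_force: 0.8
```

{"fn": "drive_tool", "kwargs": {
  "increments": [
    [[0, 0, -1.5], [0, 0, 0], 0.3],
    [[0, 0, 0], [0, 0, 0], 0.3],
    [[0, 0, 0], [0, 0, 0], 0.3]
  ]
}}

```text
clock: 4.65
eef_pos: [0.4574, -0.1282, 0.0611]
tool_rot: [0.753, 0.658, 0.0, 0.0]
ft_force: [-0.5, -1.0, 4.1]
grip_width: 0.0257
grasp_force: 2.0
```

{"fn": "drive_tool", "kwargs": {
  "increments": [
    [[0, 0, -1.5], [0, 0, 0], 0.3],
    [[0, 0, 0], [0, 0, 0], 0.3],
    [[0, 0, 0], [0, 0, 0], 0.3]
  ]
}}

```text
clock: 4.9
eef_pos: [0.4573, -0.1282, 0.0595]
tool_rot: [0.753, 0.658, 0.0, 0.0]
ft_force: [-0.0, 0.6, 4.8]
grip_width: 0.0259
grasp_force: 2.5
```

{"fn": "drive_tool", "kwargs": {
  "increments": [
    [[0, 0, -1.2], [0, 0, 0], 0.3],
    [[0, 0, 0], [0, 0, 0], 0.3],
    [[0, 0, 0], [0, 0, 0], 0.3]
  ]
}}

```text
clock: 5.15
eef_pos: [0.4573, -0.1281, 0.0583]
tool_rot: [0.753, 0.658, 0.0, 0.0]
ft_force: [-1.6, 0.0, 6.0]
grip_width: 0.0258
grasp_force: 2.8
```

{"fn": "drive_tool", "kwargs": {
  "increments": [
    [[0, 0, -0.7], [0, 0, 0], 0.3],
    [[0, 0, 0], [0, 0, 0], 0.3],
    [[0, 0, 0], [0, 0, 0], 0.3]
  ]
}}

```text
clock: 5.4
eef_pos: [0.4573, -0.1281, 0.0579]
tool_rot: [0.753, 0.658, 0.0, 0.0]
ft_force: [-1.7, 0.3, 7.1]
grip_width: 0.0257
grasp_force: 3.7
```

{"fn": "drive_tool", "kwargs": {
  "increments": [
    [[0, 0, 2.5], [0, 0, 0], 0.3],
    [[0, 0, 3], [0, 0, 0], 0.3],
    [[0, 0, 3], [0, 0, 0], 0.3],
    [[0, 0, 3], [0, 0, 0], 0.3],
    [[0, 0, 3], [0, 0, 0], 0.3],
    [[0, 0, 0], [0, 0, 0], 0.3],
    [[0, 0, 0], [0, 0, 0], 0.3]
  ]
}}

```text
clock: 5.98
eef_pos: [0.4572, -0.1281, 0.0719]
tool_rot: [0.753, 0.658, 0.0, 0.0]
ft_force: [-0.6, 0.4, -0.5]
grip_width: 0.0255
grasp_force: 0.0
```

Run:
```python
from h import *
print(get_obs()["ft_force"].round(2) if hasattr(get_obs()["ft_force"],"round") else get_obs()["ft_force"])
a=camera("wrist");b=camera("side")
cv2.imwrite("pics/c.png",np.hstack([a["image"][130:330,150:400],cv2.resize(b["image"][170:300,190:330],(280,260))[:200]])[:,:,::-1])
```

```text
[-0.57  0.38 -0.48]
```

View pics/c.png

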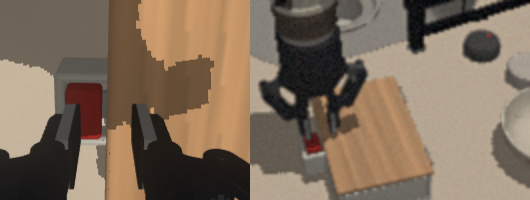

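The lid is still shut and nothing moved. In the crop the front finger sits on the front part of the button at about (70,110), and the rear finger is over the lid at (140,110). I'll press to the bottom, then rock the tool so the rear finger rises while the front one keeps the button down.

{"fn": "drive_tool", "kwargs": {
  "increments": [
    [[2, 0, -4], [0, 0, 0], 0.3],
    [[0, 0, -4], [0, 0, 0], 0.3],
    [[0, 0, -4], [0, 0, 0], 0.3],
    [[0, 0, -3], [0, 0, 0], 0.3],
    [[0, 0, 0], [0, 0, 0], 0.3],
    [[0, 0, 0], [0, 0, 0], 0.3]
  ]
}}

```text
clock: 6.58
eef_pos: [0.4594, -0.1281, 0.0578]
tool_rot: [0.753, 0.658, 0.0, 0.0]
ft_force: [-2.2, 0.4, 11.1]
grip_width: 0.0257
grasp_force: 5.2
```

{"fn": "drive_tool", "kwargs": {
  "increments": [
    [[0, 0, -1], [0, 0, 0], 0.3],
    [[0, 0, 0], [0, 0, 0], 0.3],
    [[0, 0, 0], [0, 0, 0], 0.3]
  ]
}}

```text
clock: 6.83
eef_pos: [0.4594, -0.1281, 0.0576]
tool_rot: [0.753, 0.658, 0.0, 0.001]
ft_force: [-3.6, 1.4, 16.9]
grip_width: 0.0256
grasp_force: 8.4
```

{"fn": "drive_tool", "kwargs": {
  "increments": [
    [[0, 0, 0.4], [-0.26, -1.75, 0], 0.3],
    [[0, 0, 0.4], [-0.26, -1.75, 0], 0.3],
    [[0, 0, 0.4], [-0.26, -1.75, 0], 0.3],
    [[0, 0, 0.5], [-0.26, -1.75, 0], 0.3],
    [[0, 0, 0.5], [-0.26, -1.75, 0], 0.3],
    [[0, 0, 0], [0, 0, 0], 0.3],
    [[0, 0, 0], [0, 0, 0], 0.3]
  ]
}}

```text
clock: 7.42
eef_pos: [0.4593, -0.1281, 0.0602]
tool_rot: [0.751, 0.656, 0.051, 0.06]
ft_force: [-7.1, 1.8, 19.6]
grip_width: 0.0252
grasp_force: 10.0
```

{"fn": "drive_tool", "kwargs": {
  "increments": [
    [[0, 0, 2], [0, 0, 0], 0.3],
    [[0, 0, 3], [0, 0, 0], 0.3],
    [[0, 0, 3], [0, 0, 0], 0.3],
    [[0, 0, 3], [0, 0, 0], 0.3],
    [[0, 0, 3], [0, 0, 0], 0.3],
    [[0, 0, 0], [0, 0, 0], 0.3],
    [[0, 0, 0], [0, 0, 0], 0.3]
  ]
}}

```text
clock: 8.0
eef_pos: [0.4595, -0.1282, 0.0722]
tool_rot: [0.751, 0.656, 0.05, 0.059]
ft_force: [1.7, -0.4, 0.7]
grip_width: 0.0255
grasp_force: 0.7
```

Run:
```python
from h import *
print(np.round(get_obs()["ft_force"],2))
a=camera("wrist");b=camera("side")
cv2.imwrite("pics/d.png",np.hstack([a["image"][130:330,150:400],cv2.resize(b["image"][190:290,190:330],(560,400))[:200] if 0 else cv2.resize(b["image"][190:290,190:330],(280,200))])[:,:,::-1])
```

```text
[ 1.7  -0.4   0.66]
```

View pics/d.png

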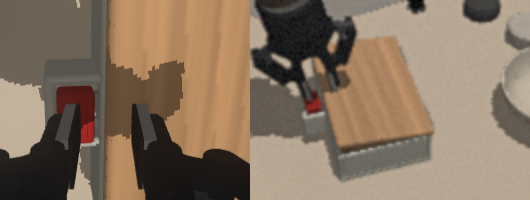

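The lid is released and resting on the rear finger: the side crop shows the front gap at (322,100) and it stands about 8° open. Next I'll work out the easing arc.

```bash
cat > arc.py <<'E'
import numpy as np
def arc(x0,z0,th,h,rho=110,extra=0):
    th=np.asarray(th,float); 
    X=64.5-rho*np.cos(th)+9.4*np.sin(th)-h; Z=50+rho*np.sin(th)+9.4*np.cos(th)
    E=64.5-126.5*np.cos(th)+9.4*np.sin(th)-h
    X=np.where(th>np.pi/2,E,X)
    X=np.r_[x0,X];Z=np.r_[z0,Z]
    for a,b,t in zip(np.diff(X),np.diff(Z),th): print(round(t,2),np.round([a*.989,-a*.146,b],1))
    print(X[-1],Z[-1])
E
python3 -c "
from arc import *
th=np.linspace(.14,1.72,26)[1:]
h=np.interp(th,[.14,.55],[12.8,17])
arc(-58.5,72.2,th,h)"
```

```text
0.2 [ 3.7 -0.5  9.2]
0.27 [ 1.5 -0.2  6.6]
0.33 [ 1.9 -0.3  6.5]
0.39 [ 2.3 -0.3  6.3]
0.46 [ 2.7 -0.4  6.1]
0.52 [ 3.1 -0.5  5.9]
0.58 [ 3.8 -0.6  5.6]
0.65 [ 4.4 -0.7  5.3]
0.71 [ 4.8 -0.7  5. ]
0.77 [ 5.1 -0.7  4.7]
0.84 [ 5.4 -0.8  4.4]
0.9 [ 5.6 -0.8  4. ]
0.96 [ 5.9 -0.9  3.7]
1.02 [ 6.1 -0.9  3.3]
1.09 [ 6.3 -0.9  2.9]
1.15 [ 6.4 -1.   2.5]
1.21 [ 6.6 -1.   2.1]
1.28 [ 6.7 -1.   1.7]
1.34 [ 6.8 -1.   1.2]
1.4 [ 6.9 -1.   0.8]
1.47 [ 6.9 -1.   0.3]
1.53 [ 6.9 -1.  -0.1]
1.59 [ 7.3 -1.1 -0.5]
1.66 [ 7.9 -1.2 -1. ]
1.72 [ 7.8 -1.1 -1.4]
75.5998773847717 157.38055767796635
```

{"fn": "drive_tool", "kwargs": {
  "increments": [
    [[2.5, -0.4, 7], [0.26, 1.75, 0], 0.31],
    [[2, -0.3, 7], [0.26, 1.75, 0], 0.32],
    [[2, -0.3, 7], [0.26, 1.75, 0], 0.34],
    [[2.4, -0.3, 7], [0.26, 1.75, 0], 0.35],
    [[2.7, -0.4, 6.2], [0.26, 1.75, 0], 0.37],
    [[3.1, -0.5, 5.9], [0, 0, 0], 0.39],
    [[3.8, -0.6, 5.6], [0, 0, 0], 0.4],
    [[4.4, -0.7, 5.3], [0, 0, 0], 0.4]
  ]
}}

```text
clock: 8.77
eef_pos: [0.4819, -0.1315, 0.123]
tool_rot: [0.753, 0.658, -0.0, -0.0]
ft_force: [0.8, -0.2, 0.3]
grip_width: 0.034
grasp_force: 0.5
```

Run:
```python
from h import *
o=get_obs();print(np.round(o["ft_force"],2),np.round(o["eef_pos"],4),np.round(o["tool_rot"],3))
b=camera("side");a=camera("wrist")
cv2.imwrite("pics/e.png",np.hstack([cv2.resize(b["image"][150:290,180:350],(410,340)),cv2.resize(a["image"],(390,340))])[:,:,::-1])
```

```text
[ 0.84 -0.18  0.28] [ 0.4819 -0.1315  0.123 ] [ 0.753  0.658 -0.    -0.   ]
```

View pics/e.png

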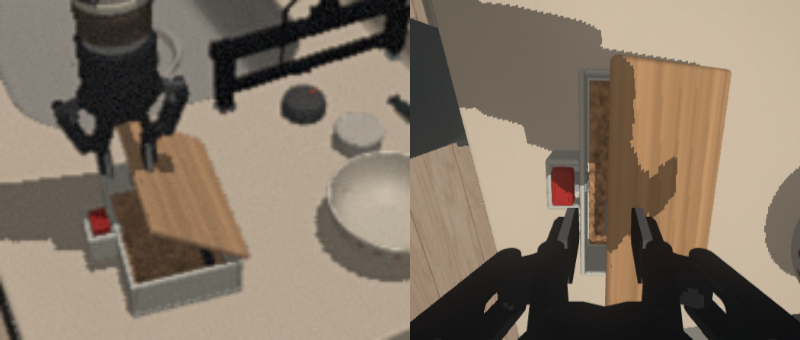

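The lid follows the rear finger, with its edge near (130,130) in the side crop, and stands about 37° open between the fingers. I'll continue the arc.

{"fn": "drive_tool", "kwargs": {
  "increments": [
    [[4.8, -0.7, 5], [0, 0, 0], 0.4],
    [[5.1, -0.7, 4.7], [0, 0, 0], 0.4],
    [[5.4, -0.8, 4.4], [0, 0, 0], 0.4],
    [[5.6, -0.8, 4], [0, 0, 0], 0.4],
    [[5.9, -0.9, 3.7], [0, 0, 0], 0.4],
    [[6.1, -0.9, 3.3], [0, 0, 0], 0.4],
    [[6.3, -0.9, 2.9], [0, 0, 0], 0.4],
    [[6.4, -1, 2.5], [0, 0, 0], 0.4]
  ]
}}

```text
clock: 9.53
eef_pos: [0.5284, -0.1384, 0.1539]
tool_rot: [0.753, 0.658, 0.0, 0.0]
ft_force: [1.2, -0.7, 0.5]
grip_width: 0.0343
grasp_force: 0.4
```

{"fn": "drive_tool", "kwargs": {
  "increments": [
    [[6.6, -1, 2.1], [0, 0, 0], 0.4],
    [[6.7, -1, 1.7], [0, 0, 0], 0.4],
    [[6.8, -1, 1.2], [0, 0, 0], 0.4],
    [[6.8, -1, 0.8], [0, 0, 0], 0.4],
    [[6, -0.9, 0.3], [0, 0, 0], 0.4],
    [[5, -0.8, 0], [0, 0, 0], 0.4],
    [[5, -0.8, 0], [0, 0, 0], 0.4],
    [[5, -0.8, 0], [0, 0, 0], 0.4]
  ]
}}

```text
clock: 10.2
eef_pos: [0.5758, -0.1455, 0.1593]
tool_rot: [0.753, 0.658, -0.0, -0.0]
ft_force: [-0.5, -0.1, -1.0]
grip_width: 0.0346
grasp_force: 0.3
```

{"fn": "drive_tool", "kwargs": {
  "increments": [
    [[5, -0.8, 0], [0, 0, 0], 0.4],
    [[5, -0.8, 0], [0, 0, 0], 0.4],
    [[5, -0.8, 0], [0, 0, 0], 0.4],
    [[4, -0.6, 0], [0, 0, 0], 0.4],
    [[3, -0.4, 0], [0, 0, 0], 0.4],
    [[0, 0, 0], [0, 0, 0], 0.4],
    [[0, 0, 0], [0, 0, 0], 0.4]
  ]
}}

```text
clock: 10.78
eef_pos: [0.5975, -0.149, 0.1596]
tool_rot: [0.753, 0.658, -0.0, -0.0]
ft_force: [-0.1, 0.3, -0.2]
grip_width: 0.0344
grasp_force: 0.0
```

Run:
```python
from h import *
o=get_obs();print(np.round(o["ft_force"],2),np.round(o["eef_pos"],4),np.round(o["joint_pos"],3))
b=camera("side");a=camera("wrist")
cv2.imwrite("pics/f.png",np.hstack([cv2.resize(b["image"][110:290,180:390],(410,340)),cv2.resize(a["image"],(390,340))])[:,:,::-1])
```

```text
[-0.11  0.26 -0.23] [ 0.5975 -0.149   0.1596] [-0.244  0.507  0.208  1.273 -0.     1.462]
```

View pics/f.png

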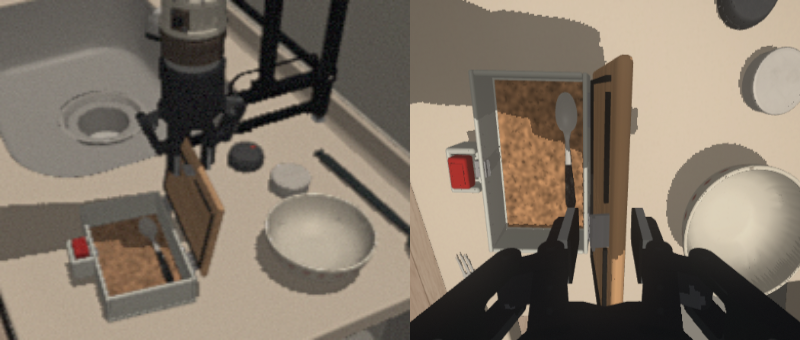

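The lid stands at its stop: it is clear of the fingers, force is zero, and its edge is at about (620,60) in the right crop. The other spoon lies near the hinge side, at about (567,110-205). Next I'll go up and over to the spoon.

{"fn": "drive_tool", "kwargs": {
  "increments": [
    [[0, 0, 20], [0, 0, 0], 0.4],
    [[0, 0, 30], [0, 0, 0], 0.4],
    [[-17, 30, 0], [0, 0, 0.5], 0.4],
    [[-17.5, 31, 0], [0, 0, 0.5], 0.4],
    [[-17.5, 31, 0], [0, 0, 0.5], 0.4],
    [[-17.5, 31, 0], [0, 0, 0.5], 0.4],
    [[-17.5, 31, 0], [0, 0, 0.5], 0.4],
    [[-17.5, 31, 0], [0, 0, 0.5], 0.4]
  ]
}}

```text
clock: 11.55
eef_pos: [0.4917, 0.0371, 0.2099]
tool_rot: [0.736, 0.677, 0.0, 0.0]
ft_force: [0.2, -0.0, -0.4]
grip_width: 0.034
grasp_force: 0.0
```

{"fn": "drive_tool", "kwargs": {
  "increments": [
    [[-17.5, 31, -10], [0, 0, 0.5], 0.4],
    [[-17.5, 31, -10], [0, 0, 0.5], 0.4],
    [[-17.5, 31, -10], [0, 0, 0], 0.4],
    [[-17.5, 31, -10], [0, 0, 0], 0.4],
    [[-17.5, 31, -10], [0, 0, 0], 0.4],
    [[-17.5, 29, -10], [0, 0, 0], 0.4],
    [[0, 0, 0], [0, 0, 0], 0.4],
    [[0, 0, 0], [0, 0, 0], 0.4]
  ]
}}

```text
clock: 12.22
eef_pos: [0.3866, 0.2209, 0.1494]
tool_rot: [0.729, 0.685, -0.001, 0.0]
ft_force: [0.2, 0.1, 0.5]
grip_width: 0.0339
grasp_force: 0.0
```

```bash
cat > spoon.py <<'E'
from h import *
def look(n="wrist"):
    o=get_obs();print(np.round(o["eef_pos"],4),np.round(o["tool_rot"],3))
    c=camera(n)
    for s in silhouettes("teaspoon",c)[:2]:
        ys,xs=np.nonzero(s["region"]);v=np.c_[xs,ys].astype(np.float32)
        rect=cv2.minAreaRect(v);P=np.array([at_z(c,p,.006)[:2] for p in v]);d=P-P.mean(0)
        w,V=np.linalg.eigh(d.T@d);a=V[:,1]*np.sign(V[1,1]);t=d@a
        print(n,round(s["conf"],2),s["bbox"],len(xs),"mid",(P.mean(0)+a*(t.max()+t.min())/2).round(4),"len",round(np.ptp(t),4),"dir",a.round(3),"ends",(P.mean(0)+a*t.max()).round(4),(P.mean(0)+a*t.min()).round(4))
    return c
E
python3 - <<'E'
from spoon import *
look("top");c=look();save(c,"g")
E
```

```text
[0.3866 0.2209 0.1494] [ 0.729  0.685 -0.001  0.   ]
[0.3884 0.2198 0.1502] [0.73  0.683 0.    0.   ]
wrist 0.86 [236.4, 102.6, 269.4, 241.5] 2191 mid [0.3821 0.2265] len 0.1353 dir [0.135 0.991] ends [0.3912 0.2935] [0.373  0.1595]
```

View pics/g.png

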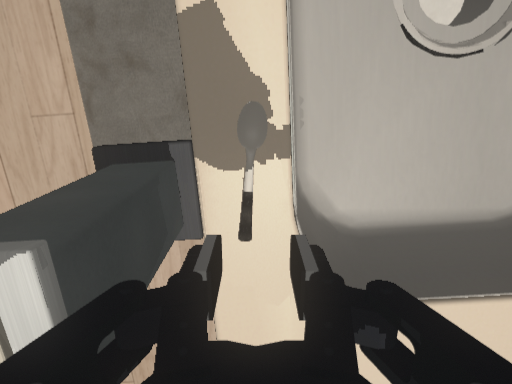

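The wrist view shows the spoon with its bowl at (252,125) and the handle end at (246,238), just left of the line midway between the fingers. I'll align and lower for a second view.

{"fn": "drive_tool", "kwargs": {
  "increments": [
    [[-3, 2, -25], [0, 0, -2], 0.4],
    [[-3, 2, -25], [0, 0, -2], 0.4],
    [[0, 0, -20], [0, 0, 0], 0.4],
    [[0, 0, 0], [0, 0, 0], 0.4],
    [[0, 0, 0], [0, 0, 0], 0.4],
    [[0, 0, 0], [0, 0, 0], 0.4]
  ]
}}

```text
clock: 12.92
eef_pos: [0.3834, 0.2238, 0.0809]
tool_rot: [0.754, 0.657, 0.001, 0.0]
ft_force: [0.1, 0.5, 0.8]
grip_width: 0.0342
grasp_force: 0.0
```

Run:
```python
from spoon import *
look("top");c=look()
# parallax: same ends seen from the earlier place
i=cv2.imread("pics/g.png")
save(c,"k")
R=c["view"][:3,:3];print("cam",(-R.T@c["view"][:3,3]).round(4))
for t in ([.3912,.2935],[.373,.1595]):
    print(uv(c,[t+[.0],t+[.006],t+[.02]]).round(1).tolist())
```

```text
[0.3834 0.2238 0.0809] [0.754 0.657 0.001 0.   ]
top 0.63 [179.5, 253.1, 199.8, 256.0] 97 mid [0.378 0.196] len 0.0803 dir [0.12  0.993] ends [0.3828 0.2358] [0.3732 0.1561]
[0.3837 0.2244 0.0813] [0.754 0.657 0.002 0.   ]
wrist 0.6 [232.5, 110.6, 274.0, 285.2] 3418 mid [0.3821 0.227 ] len 0.1343 dir [0.135 0.991] ends [0.3912 0.2935] [0.373  0.1604]
cam [0.3927 0.2977 0.2242]
[[253.3, 107.8], [253.2, 108.0], [253.1, 108.5]]
[[253.6, 279.9], [253.6, 284.0], [253.6, 294.4]]
```

Both heights agree: the spoon's middle is at (0.382, 0.227), about 6 mm up, at -7.8°. I'll lower and grip.

{"fn": "drive_tool", "kwargs": {
  "increments": [
    [[-2, 2, -25], [0, 0, 0], 0.4],
    [[0, 0, -25], [0, 0, 0], 0.4],
    [[0, 0, -15], [0, 0, 0], 0.4],
    [[0, 0, -8], [0, 0, 0], 0.4],
    [[0, 0, -4], [0, 0, 0], 0.4],
    [[0, 0, 0], [0, 0, 0], 0.4],
    [[0, 0, 0], [0, 0, 0], 0.4]
  ]
}}

```text
clock: 13.7
eef_pos: [0.3808, 0.2264, 0.0035]
tool_rot: [0.753, 0.658, 0.001, 0.0]
ft_force: [0.3, -0.0, 0.2]
grip_width: 0.0342
grasp_force: 0.0
```

{"fn": "drive_tool", "kwargs": {
  "increments": [
    [[0, 0, 0], [0, 0, 0], 0.25],
    [[0, 0, 0], [0, 0, 0], 0.15],
    [[0, 0, 0], [0, 0, 0], 0.05],
    [[0, 0, 0], [0, 0, 0], 0],
    [[0, 0, 0], [0, 0, 0], 0],
    [[0, 0, 0], [0, 0, 0], 0],
    [[0, 0, 0], [0, 0, 0], 0]
  ]
}}

```text
clock: 14.28
eef_pos: [0.3812, 0.2266, 0.0041]
tool_rot: [0.753, 0.658, 0.001, 0.0]
ft_force: [-0.7, -0.7, 6.1]
grip_width: 0.0188
grasp_force: 58.6
```

Run:
```python
from spoon import *
c=look();cv2.imwrite("pics/l.png",cv2.resize(c["image"][60:330,150:370],(660,600) if 0 else (489,600))[:,:,::-1])
print(get_obs()["grip_width"],get_obs()["grasp_force"])
```

```text
[0.3812 0.2266 0.0041] [0.753 0.658 0.001 0.   ]
wrist 0.77 [225.7, 121.2, 286.4, 342.6] 6661 mid [0.3815 0.2335] len 0.1201 dir [0.122 0.993] ends [0.3888 0.2931] [0.3742 0.1739]
0.018601505069607584 58.58015967234678
```

View pics/l.png

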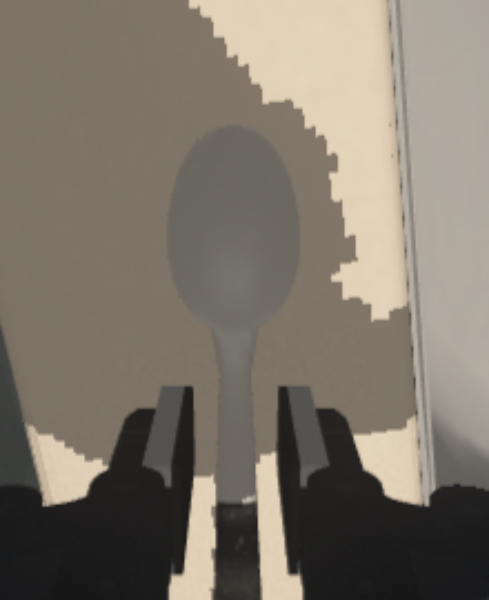

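The fingers stopped at 18.6 mm with 58 N, although the picture shows gaps either side of the neck (pads at about 190 and 285, neck at 235). Either the spoon's solid shape is wider than it looks or the worktop is blocking the fingers. A small lift will tell which.

{"fn": "drive_tool", "kwargs": {
  "increments": [
    [[0, 0, 3], [0, 0, 0], 0],
    [[0, 0, 4], [0, 0, 0], 0],
    [[0, 0, 6], [0, 0, 0], 0],
    [[0, 0, 6], [0, 0, 0], 0],
    [[0, 0, 6], [0, 0, 0], 0],
    [[0, 0, 0], [0, 0, 0], 0],
    [[0, 0, 0], [0, 0, 0], 0]
  ]
}}

```text
clock: 14.97
eef_pos: [0.3805, 0.2263, 0.0283]
tool_rot: [0.753, 0.658, 0.001, 0.0]
ft_force: [-0.3, 0.0, -0.3]
grip_width: 0.0192
grasp_force: 58.5
```

Run:
```python
from spoon import *
c=look();save(c,"m")
R=c["view"][:3,:3]; M=c["view"]
o=get_obs();print(o["grip_width"],o["grasp_force"],o["ft_force"])
```

```text
[0.3805 0.2263 0.0283] [0.753 0.658 0.001 0.   ]
wrist 0.6 [225.6, 117.7, 288.4, 345.5] 6890 mid [0.3794 0.2211] len 0.1428 dir [0.127 0.992] ends [0.3884 0.292 ] [0.3703 0.1503]
0.018892723875277767 58.535743473039474 [ 0.07517232  0.24868752 -0.10714476]
```

The spoon rises with the hand (its outline is unchanged in the wrist view), so it is held. I'll carry it over the tray.

{"fn": "drive_tool", "kwargs": {
  "increments": [
    [[0, 0, 20], [0, 0, 0], 0],
    [[0, 0, 35], [0, 0, 0], 0],
    [[5, -18, 35], [0, 0, 0], 0],
    [[10, -30, 5], [0, 0, 0], 0],
    [[11, -34, 0], [0, 0, 0], 0],
    [[11, -34, 0], [0, 0, 0], 0],
    [[11, -34, 0], [0, 0, 0], 0],
    [[11, -34, 0], [0, 0, 0], 0]
  ]
}}

```text
clock: 15.73
eef_pos: [0.439, 0.0405, 0.1226]
tool_rot: [0.753, 0.658, -0.0, -0.0]
ft_force: [0.3, 0.9, -0.4]
grip_width: 0.019
grasp_force: 58.5
```

{"fn": "drive_tool", "kwargs": {
  "increments": [
    [[11, -34, 0], [0, 0, 0], 0],
    [[11, -34, 0], [0, 0, 0], 0],
    [[11, -34, 0], [0, 0, 0], 0],
    [[11, -34, 0], [0, 0, 0], 0],
    [[9, -28, 0], [0, 0, 0], 0],
    [[5, -12, 0], [0, 0, 0], 0],
    [[0, 0, 0], [0, 0, 0], 0],
    [[0, 0, 0], [0, 0, 0], 0]
  ]
}}

```text
clock: 16.4
eef_pos: [0.4965, -0.1339, 0.122]
tool_rot: [0.754, 0.657, -0.0, -0.001]
ft_force: [-0.1, 1.1, -1.0]
grip_width: 0.0187
grasp_force: 58.5
```

Run:
```python
from spoon import *
c=look()
for s in silhouettes("box",c)[:2]: print(round(s["conf"],2),s["bbox"])
for q in("teaspoon_in",): 
  for s in silhouettes(q,c)[:3]: print(q,round(s["conf"],2),s["bbox"])
o=np.array([.5173,-.137]);ax=np.array([.989,-.146]);ay=np.array([.146,.989])
print(uv(c,[list(o+ax*a+ay*b)+[.05] for a,b in((-.055,-.085),(-.055,.085),(.055,.085),(.055,-.085))]).round(0).tolist())
b=silhouettes("box",c)[0]["region"];save(c,"n")
```

```text
[ 0.4965 -0.1339  0.122 ] [ 0.754  0.657 -0.    -0.001]
wrist 0.69 [225.1, 118.5, 284.0, 345.5] 6811 mid [ 0.489  -0.1836] len 0.2238 dir [0.127 0.992] ends [ 0.5031 -0.0726] [ 0.4748 -0.2947]
wrist 0.69 [157.2, 67.0, 512.0, 368.7] 60620 mid [ 0.6157 -0.1626] len 0.395 dir [-0.864  0.504] ends [ 0.4451 -0.0632] [ 0.7863 -0.2621]
0.75 [156.9, 65.8, 512.0, 367.5]
teaspoon_in 0.92 [310.8, 108.0, 341.8, 258.2]
[[213.0, 307.0], [206.0, 83.0], [375.0, 85.0], [350.0, 308.0]]
```

{"fn": "drive_tool", "kwargs": {
  "increments": [
    [[1, 0, -20], [0, 0, 0], 0],
    [[0, 0, -25], [0, 0, 0], 0],
    [[0, 0, -20], [0, 0, 0], 0],
    [[0, 0, -20], [0, 0, 0], 0],
    [[0, 0, -12], [0, 0, 0], 0],
    [[0, 0, -8], [0, 0, 0], 0],
    [[0, 0, 0], [0, 0, 0], 0],
    [[0, 0, 0], [0, 0, 0], 0]
  ]
}}

```text
clock: 17.32
eef_pos: [0.4981, -0.1335, 0.0179]
tool_rot: [0.753, 0.658, -0.0, -0.0]
ft_force: [-0.3, 0.3, -0.5]
grip_width: 0.019
grasp_force: 59.2
```

{"fn": "drive_tool", "kwargs": {
  "increments": [
    [[0, 0, -2], [0, 0, 0], 0],
    [[0, 0, -2], [0, 0, 0], 0],
    [[0, 0, 0], [0, 0, 0], 0],
    [[0, 0, 0], [0, 0, 0], 0]
  ]
}}

```text
clock: 17.65
eef_pos: [0.4984, -0.1341, 0.0142]
tool_rot: [0.753, 0.658, 0.0, 0.0]
ft_force: [0.7, 0.4, -0.7]
grip_width: 0.0187
grasp_force: 59.2
```

{"fn": "drive_tool", "kwargs": {
  "increments": [
    [[0, 0, -1.5], [0, 0, 0], 0],
    [[0, 0, 0], [0, 0, 0], 0],
    [[0, 0, 0], [0, 0, 0], 0]
  ]
}}

```text
clock: 17.9
eef_pos: [0.4982, -0.1341, 0.0123]
tool_rot: [0.753, 0.658, 0.0, 0.0]
ft_force: [-0.1, -0.6, -0.3]
grip_width: 0.019
grasp_force: 59.2
```

{"fn": "drive_tool", "kwargs": {
  "increments": [
    [[0, 0, -1], [0, 0, 0], 0],
    [[0, 0, 0], [0, 0, 0], 0],
    [[0, 0, 0], [0, 0, 0], 0]
  ]
}}

```text
clock: 18.15
eef_pos: [0.4985, -0.1341, 0.0114]
tool_rot: [0.753, 0.658, 0.0, 0.0]
ft_force: [0.7, -0.5, 1.3]
grip_width: 0.0185
grasp_force: 59.2
```

Floor felt. I'll release and rise.

{"fn": "drive_tool", "kwargs": {
  "increments": [
    [[0, 0, 0], [0, 0, 0], 0.24],
    [[0, 0, 0], [0, 0, 0], 0.28],
    [[0, 0, 0], [0, 0, 0], 0.34],
    [[0, 0, 0], [0, 0, 0], 0.34],
    [[0, 0, 0], [0, 0, 0], 0.34],
    [[0, 0, 0], [0, 0, 0], 0.34]
  ]
}}

```text
clock: 18.65
eef_pos: [0.5016, -0.1348, 0.0127]
tool_rot: [0.753, 0.658, 0.002, 0.003]
ft_force: [5.9, -0.9, 2.7]
grip_width: 0.0291
grasp_force: 0.0
```

{"fn": "drive_tool", "kwargs": {
  "increments": [
    [[0, 0, 8], [0, 0, 0], 0.34],
    [[0, 0, 15], [0, 0, 0], 0.34],
    [[0, 0, 30], [0, 0, 0], 0.34],
    [[0, 0, 35], [0, 0, 0], 0.34],
    [[0, 0, 35], [0, 0, 0], 0.34],
    [[0, 0, 30], [0, 0, 0], 0.34],
    [[0, 0, 20], [0, 0, 0], 0],
    [[0, 0, 0], [0, 0, 0], 0]
  ]
}}

```text
clock: 19.32
eef_pos: [0.5, -0.1346, 0.1891]
tool_rot: [0.753, 0.658, 0.002, 0.003]
ft_force: [-0.4, 0.5, 0.6]
grip_width: 0.0058
grasp_force: 0.0
```

Run:
```python
from spoon import *
c=look();b=camera("side")
cv2.imwrite("pics/o.png",np.hstack([cv2.resize(c["image"],(500,375)),cv2.resize(b["image"][130:290,190:318],(300,375))])[:,:,::-1])
```

```text
[ 0.5    -0.1346  0.1891] [0.753 0.658 0.002 0.003]
wrist 0.61 [240.1, 108.4, 268.6, 233.2] 1664 mid [ 0.4995 -0.136 ] len 0.1365 dir [0.123 0.992] ends [ 0.5079 -0.0682] [ 0.4911 -0.2037]
wrist 0.36 [334.5, 70.7, 489.1, 327.6] 26846 mid [ 0.6594 -0.2049] len 0.295 dir [0.098 0.995] ends [ 0.6739 -0.0581] [ 0.645  -0.3517]
```

View pics/o.png

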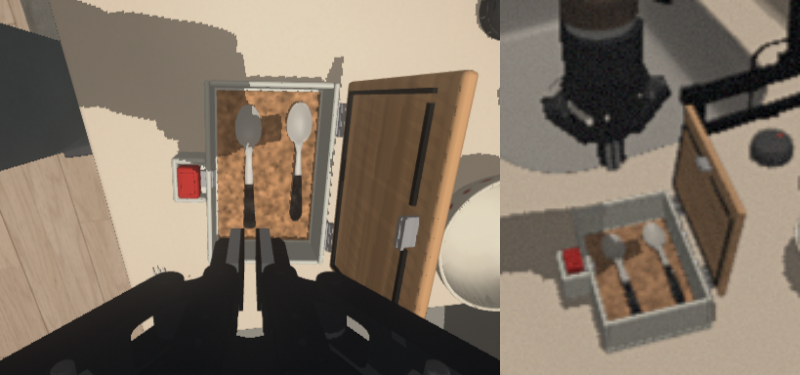

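Both spoons lie side by side on the cork (bowls at about (248,125) and (300,122)), and the lid is still open. Next I'll go over the lid's edge and down behind it with shut fingers, and compute the closing arc.

{"fn": "drive_tool", "kwargs": {
  "increments": [
    [[0, 0, 15], [0, 0, 0], 0],
    [[15, -2, 5], [0, 0, 0], 0],
    [[35, -5, 0], [0, 0, 0], 0],
    [[35, -5, 0], [0, 0, 0], 0],
    [[30, -5, 0], [0, 0, 0], 0],
    [[15, -2, 0], [0, 0, 0], 0],
    [[0, 0, 0], [0, 0, 0], 0],
    [[0, 0, 0], [0, 0, 0], 0]
  ]
}}

```text
clock: 20.13
eef_pos: [0.6269, -0.1527, 0.2009]
tool_rot: [0.753, 0.658, -0.002, -0.002]
ft_force: [-1.2, -0.7, 0.4]
grip_width: 0.0
grasp_force: 0.0
```

{"fn": "drive_tool", "kwargs": {
  "increments": [
    [[0, 0, -15], [0, 0, 0], 0],
    [[0, 0, -20], [0, 0, 0], 0],
    [[0, 0, -15], [0, 0, 0], 0],
    [[0, 0, 0], [0, 0, 0], 0],
    [[0, 0, 0], [0, 0, 0], 0]
  ]
}}

```text
clock: 20.55
eef_pos: [0.6258, -0.1526, 0.153]
tool_rot: [0.753, 0.658, -0.001, -0.002]
ft_force: [0.3, 0.6, -0.2]
grip_width: 0.0003
grasp_force: 0.0
```

```bash
python3 -c "
from h import *
from arc import *
o=get_obs();p=np.array(o['eef_pos']);d=p[:2]-[.5173,-.137];X=1000*(d@[.989,-.146]);print(p,X,1000*(d@[.146,.989]),o['ft_force'])
arc(X,p[2]*1000,np.linspace(1.72,0.06,27),-8)"
```

```text
[ 0.62578117 -0.15261053  0.15300519] 109.56701522388558 0.39943566742084435 [ 0.26051426  0.62163868 -0.23392078]
1.72 [-8.9  1.3  4.4]
1.66 [-7.9  1.2  1.4]
1.59 [-7.9  1.2  1. ]
1.53 [-7.3  1.1  0.5]
1.46 [-7.   1.   0.1]
1.4 [-7.   1.  -0.4]
1.34 [-6.9  1.  -0.8]
1.27 [-6.9  1.  -1.3]
1.21 [-6.8  1.  -1.7]
1.15 [-6.6  1.  -2.1]
1.08 [-6.5  1.  -2.6]
1.02 [-6.3  0.9 -3. ]
0.95 [-6.1  0.9 -3.4]
0.89 [-5.9  0.9 -3.8]
0.83 [-5.6  0.8 -4.1]
0.76 [-5.4  0.8 -4.5]
0.7 [-5.1  0.7 -4.8]
0.63 [-4.8  0.7 -5.1]
0.57 [-4.4  0.7 -5.4]
0.51 [-4.1  0.6 -5.7]
0.44 [-3.7  0.5 -6. ]
0.38 [-3.3  0.5 -6.2]
0.32 [-2.9  0.4 -6.4]
0.25 [-2.5  0.4 -6.6]
0.19 [-2.1  0.3 -6.7]
0.12 [-1.7  0.2 -6.8]
0.06 [-1.2  0.2 -6.9]
-36.738397731965684 65.97912578812982
```

{"fn": "drive_tool", "kwargs": {
  "increments": [
    [[-3, 0.4, 2], [0, 0, 0], 0],
    [[-3, 0.5, 2], [0, 0, 0], 0],
    [[-3, 0.4, 1], [0, 0, 0], 0],
    [[-5, 0.8, 1], [0, 0, 0], 0],
    [[-6, 0.9, 1], [0, 0, 0], 0],
    [[-7, 1, 0.5], [0, 0, 0], 0],
    [[-7, 1, 0], [0, 0, 0], 0],
    [[-7, 1, 0], [0, 0, 0], 0]
  ]
}}

```text
clock: 21.22
eef_pos: [0.5862, -0.1468, 0.1619]
tool_rot: [0.753, 0.658, 0.0, 0.0]
ft_force: [0.4, -0.9, 0.2]
grip_width: 0.0001
grasp_force: 0.3
```

{"fn": "drive_tool", "kwargs": {
  "increments": [
    [[-6, 0.9, -0.3], [0, 0, 0], 0],
    [[-6.9, 1, -0.8], [0, 0, 0], 0],
    [[-6.9, 1, -1.3], [0, 0, 0], 0],
    [[-6.8, 1, -1.7], [0, 0, 0], 0],
    [[-6.6, 1, -2.1], [0, 0, 0], 0],
    [[-6.5, 1, -2.6], [0, 0, 0], 0],
    [[-6.3, 0.9, -3], [0, 0, 0], 0],
    [[-6.1, 0.9, -3.4], [0, 0, 0], 0]
  ]
}}

```text
clock: 21.88
eef_pos: [0.5344, -0.1391, 0.1463]
tool_rot: [0.753, 0.658, 0.0, -0.0]
ft_force: [0.8, 0.2, 1.6]
grip_width: -0.0002
grasp_force: 0.4
```

```bash
python3 -c "
from h import *
from arc import *
o=get_obs();p=np.array(o['eef_pos']);d=p[:2]-[.5173,-.137];X=1000*(d@[.989,-.146]);print(p,X,1000*(d@[.146,.989]),o['ft_force'])
th=[t for t in np.linspace(1.2,0.06,19)]
b=[64.5-110*np.cos(t)+9.4*np.sin(t)+8 for t in th]
print(np.round(th,2),np.round(b,1),np.round([50+110*np.sin(t)+9.4*np.cos(t) for t in th],1))"
```

```text
[ 0.53436293 -0.13911546  0.14627623] 17.184098512354126 0.39900253261598506 [0.75463792 0.19234692 1.63476091]
[1.2  1.14 1.07 1.01 0.95 0.88 0.82 0.76 0.69 0.63 0.57 0.5  0.44 0.38
 0.31 0.25 0.19 0.12 0.06] [ 41.4  34.8  28.3  22.   15.8  10.    4.3  -1.   -6.1 -10.8 -15.3 -19.3
 -23.  -26.3 -29.2 -31.8 -33.8 -35.5 -36.7] [155.9 153.7 151.2 148.2 144.8 141.  136.8 132.4 127.5 122.4 117.  111.3
 105.4  99.2  92.8  86.3  79.7  72.9  66. ]
```

{"fn": "drive_tool", "kwargs": {
  "increments": [
    [[-6, 0.9, -4], [0, 0, 0], 0],
    [[-5.8, 0.8, -4.1], [0, 0, 0], 0],
    [[-5.4, 0.8, -4.5], [0, 0, 0], 0],
    [[-5.1, 0.7, -4.8], [0, 0, 0], 0],
    [[-4.8, 0.7, -5.1], [0, 0, 0], 0],
    [[-4.4, 0.7, -5.4], [0, 0, 0], 0],
    [[-4.1, 0.6, -5.7], [0, 0, 0], 0],
    [[-3.7, 0.5, -6], [0, 0, 0], 0]
  ]
}}

```text
clock: 22.55
eef_pos: [0.4951, -0.1335, 0.1063]
tool_rot: [0.753, 0.658, -0.0, -0.0]
ft_force: [-0.0, -0.3, 1.1]
grip_width: 0.0
grasp_force: 0.7
```

{"fn": "drive_tool", "kwargs": {
  "increments": [
    [[-3.3, 0.5, -6.2], [0, 0, 0], 0],
    [[-2.9, 0.4, -6.4], [0, 0, 0], 0],
    [[-2.5, 0.4, -6.6], [0, 0, 0], 0],
    [[-2.1, 0.3, -6.7], [0, 0, 0], 0],
    [[-1.7, 0.2, -6], [0, 0, 0], 0],
    [[-1, 0.2, -4], [0, 0, 0], 0],
    [[0, 0, 0], [0, 0, 0], 0],
    [[0, 0, 0], [0, 0, 0], 0]
  ]
}}

```text
clock: 23.22
eef_pos: [0.4819, -0.1316, 0.0708]
tool_rot: [0.753, 0.658, -0.0, -0.0]
ft_force: [-0.2, 1.0, 1.1]
grip_width: 0.0002
grasp_force: 0.8
```

{"fn": "drive_tool", "kwargs": {
  "increments": [
    [[0, 0, -3], [0, 0, 0], 0],
    [[0, 0, -3], [0, 0, 0], 0],
    [[0, 0, -2], [0, 0, 0], 0],
    [[0, 0, 0], [0, 0, 0], 0],
    [[0, 0, 0], [0, 0, 0], 0]
  ]
}}

```text
clock: 23.63
eef_pos: [0.482, -0.1317, 0.063]
tool_rot: [0.753, 0.658, -0.0, 0.0]
ft_force: [-1.5, 0.3, 2.9]
grip_width: -0.0003
grasp_force: 1.6
```

{"fn": "drive_tool", "kwargs": {
  "increments": [
    [[0, 0, -1.5], [0, 0, 0], 0],
    [[0, 0, -1.5], [0, 0, 0], 0],
    [[0, 0, 0], [0, 0, 0], 0],
    [[0, 0, 0], [0, 0, 0], 0]
  ]
}}

```text
clock: 23.97
eef_pos: [0.4823, -0.1317, 0.0599]
tool_rot: [0.753, 0.658, -0.0, 0.0]
ft_force: [-1.3, -0.5, 1.7]
grip_width: -0.0001
grasp_force: 0.9
```

{"fn": "drive_tool", "kwargs": {
  "increments": [
    [[0, 0, -1], [0, 0, 0], 0],
    [[0, 0, -0.7], [0, 0, 0], 0],
    [[0, 0, 0], [0, 0, 0], 0],
    [[0, 0, 0], [0, 0, 0], 0]
  ]
}}

```text
clock: 24.3
eef_pos: [0.4822, -0.1317, 0.0583]
tool_rot: [0.753, 0.658, -0.0, 0.0]
ft_force: [-0.9, -0.1, 2.1]
grip_width: -0.0003
grasp_force: 1.1
```

{"fn": "drive_tool", "kwargs": {
  "increments": [
    [[0, 0, -1], [0, 0, 0], 0],
    [[0, 0, -0.5], [0, 0, 0], 0],
    [[0, 0, 0], [0, 0, 0], 0],
    [[0, 0, 0], [0, 0, 0], 0]
  ]
}}

```text
clock: 24.63
eef_pos: [0.4822, -0.1316, 0.0572]
tool_rot: [0.753, 0.658, 0.0, 0.0]
ft_force: [-2.3, -0.1, 6.4]
grip_width: -0.0
grasp_force: 2.9
```

{"fn": "drive_tool", "kwargs": {
  "increments": [
    [[0, 0, 1], [0, 0, 0], 0],
    [[0, 0, 1], [0, 0, 0], 0],
    [[0, 0, 1], [0, 0, 0], 0],
    [[0, 0, 1], [0, 0, 0], 0],
    [[0, 0, 0], [0, 0, 0], 0],
    [[0, 0, 0], [0, 0, 0], 0]
  ]
}}

```text
clock: 25.13
eef_pos: [0.4821, -0.1314, 0.0606]
tool_rot: [0.753, 0.658, 0.0, -0.0]
ft_force: [-0.2, 0.6, 0.8]
grip_width: 0.0004
grasp_force: 0.0
```

{"fn": "drive_tool", "kwargs": {
  "increments": [
    [[0, 0, 2], [0, 0, 0], 0],
    [[0, 0, 2], [0, 0, 0], 0],
    [[0, 0, 0], [0, 0, 0], 0],
    [[0, 0, 0], [0, 0, 0], 0]
  ]
}}

```text
clock: 25.47
eef_pos: [0.4823, -0.1316, 0.065]
tool_rot: [0.753, 0.658, 0.0, 0.0]
ft_force: [-0.1, 1.0, 0.3]
grip_width: -0.0001
grasp_force: 0.0
```

```bash
python3 -c "
from h import *
o=get_obs();print(o['ft_force'],o['grasp_force'])"
```

```text
[-0.09538272  0.97428824  0.2857405 ] 0.0
```

The fingers feel no load 5 mm above the shut lid, so it is caught. I'll retreat and check the lid from the top camera.

{"fn": "drive_tool", "kwargs": {
  "increments": [
    [[0, 0, 10], [0, 0, 0], 0],
    [[0, 0, 25], [0, 0, 0], 0],
    [[0, 0, 30], [0, 0, 0], 0],
    [[-10, 25, 25], [0, 0, 0], 0],
    [[-10, 30, 10], [0, 0, 0], 0],
    [[-10, 35, 0], [0, 0, 0], 0],
    [[-10, 35, 0], [0, 0, 0], 0],
    [[-10, 35, 0], [0, 0, 0], 0]
  ]
}}

```text
clock: 26.13
eef_pos: [0.4319, 0.0296, 0.1661]
tool_rot: [0.754, 0.657, 0.001, 0.001]
ft_force: [0.3, 0.5, 0.2]
grip_width: -0.0001
grasp_force: 0.0
```

{"fn": "drive_tool", "kwargs": {
  "increments": [
    [[-10, 35, 0], [0, 0, 0], 0],
    [[-10, 30, 0], [0, 0, 0], 0],
    [[0, 0, 0], [0, 0, 0], 0],
    [[0, 0, 0], [0, 0, 0], 0]
  ]
}}

```text
clock: 26.47
eef_pos: [0.4118, 0.0947, 0.1656]
tool_rot: [0.752, 0.659, 0.0, 0.0]
ft_force: [1.0, -0.6, 0.2]
grip_width: -0.0
grasp_force: 0.0
```

Run:
```python
from h import *
i0=cv2.imread("pics/top0.png")[:,:,::-1]
for n in("top","side"):
  c=camera(n)
  for q in("box","lid","cake_fork","bowl","timer","spice_tin"):
    for s in silhouettes(q,c)[:1]:
        ys,xs=np.nonzero(s["region"]);rect=cv2.minAreaRect(np.c_[xs,ys].astype(np.float32))
        print(n,q,round(s["conf"],2),s["bbox"],[at_z(c,p,.06).round(3)[:2].tolist() for p in cv2.boxPoints(rect)] if q=="lid" else "")
  if n=="top":
    d=np.abs(c["image"].astype(int)-i0).max(2)
    print("diff in box region",(d[184:242,264:330]>40).sum(),"fork",(d[243:262,295:375]>40).sum())
```

```text
top box 0.83 [263.1, 181.8, 325.6, 238.7] 
top lid 0.76 [265.2, 181.3, 328.1, 234.6] [[0.47, -0.042], [0.595, -0.062], [0.567, -0.243], [0.442, -0.221]]
top cake_fork 0.53 [331.4, 247.6, 374.1, 258.1] 
top bowl 0.91 [304.6, 109.9, 350.7, 157.1] 
top timer 0.72 [247.1, 120.5, 265.7, 139.2] 
top spice_tin 0.73 [272.2, 109.8, 288.2, 129.5] 
diff in box region 0 fork 0
side box 0.62 [212.7, 205.4, 282.1, 282.3] 
side lid 0.78 [218.7, 210.3, 281.2, 266.8] [[0.47, -0.044], [0.618, -0.058], [0.564, -0.246], [0.438, -0.228]]
side cake_fork 0.82 [214.3, 303.4, 241.4, 350.1] 
side bowl 0.81 [315.5, 210.9, 372.2, 262.6] 
side timer 0.78 [298.5, 186.2, 313.2, 199.7] 
side spice_tin 0.77 [319.8, 196.1, 337.7, 213.6]
```

The box region in the top view matches the starting picture, with the lid shut and caught, and the fork and the other things are unmoved. I'll hand the job in.

```bash
python3 -c "
from workcell import *
print(job_done())"
```

```text
the job is handed in; nothing more can be done
None
```

The teaspoon is in the cutlery box beside the other one, the lid is shut and held by its catch, the cake fork and everything else are where they were, and the job is handed in (no verdict was returned).

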